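# Match the spacer and lay the bar level

## Task

The setup plate has a post bolted to one end and an empty scribed circle at the other. Of the three loose round spacers, find the one exactly as tall as that post and stand it upright in the middle of the circle, then lay the ground steel bar flat across the tops of post and spacer, in line with the plate and centred over it, so that it lies level. Leave the other two spacers where they stand.

Things in the scene. Friction and masses are not known exactly. Their poses are not given: they have to be found in the camera images.
- surface_plate: dark cast surface plate lying on the bench, fixed, 420 x 625 x 55 mm, its flat top at z = 55 mm; everything for this job stands on it. Origin at the centre of its underside
- plate: bright steel setup plate fixed on the surface plate, its underside at z = 55 mm, 90 x 300 x 12 mm; origin at the centre of its underside, y along its length. The bolted post stands at its +y end, the scribed circle at its -y end, 180 mm apart
- plate_seat (a point): centre of the empty scribed circle (56 mm across, flat, with a small cross) on top of the plate, 90 mm from its centre towards -y of the plate
- plate_mid (a point): centre of the plate's top face
- plate_post (a point): point on the plate's top where the post is mounted, 90 mm from its centre towards +y of the plate
- spacer_short: loose plain aluminium round spacer, 46 mm in diameter, 60 mm tall, standing upright on the surface plate, about 0.27 kg; origin at the centre of its underside, z up. The three spacers differ only in height (60, 76, 92 mm)
- spacer_middle: loose plain aluminium round spacer, 46 mm in diameter, 76 mm tall, standing upright on the surface plate, about 0.34 kg; origin at the centre of its underside, z up. The three spacers differ only in height (60, 76, 92 mm)
- post_middle: fixed aluminium post, 46 mm in diameter, 76 mm tall from the plate's top to its own top, with a 66 x 66 x 8 mm bolted foot; origin at the centre of its underside. One of the two posts (76 and 92 mm) is mounted on the setup plate, which one varies; the other is a spare on a small wooden pad, 12 mm thick, near the front right corner of the surface plate: out of use, fixed
- spacer_tall: loose plain aluminium round spacer, 46 mm in diameter, 92 mm tall, standing upright on the surface plate, about 0.41 kg; origin at the centre of its underside, z up. The three spacers differ only in height (60, 76, 92 mm)
- post_tall: fixed aluminium post, 46 mm in diameter, 92 mm tall from the plate's top to its own top, with a 66 x 66 x 8 mm bolted foot; origin at the centre of its underside. One of the two posts (76 and 92 mm) is mounted on the setup plate, which one varies; the other is a spare on a small wooden pad, 12 mm thick, near the front right corner of the surface plate: out of use, fixed
- bar: loose ground steel bar lying flat on the surface plate in front of the robot, 32 mm wide x 270 mm long x 20 mm thick, about 0.7 kg; origin at the centre of its underside, y along its length
There are look-alikes about, which are no part of the job. What is shaped like the spacer_middle but purple is not meant.

How it is judged (in metres and radians):
On the way:
1. the spacer as tall as the post on the plate stands upright on the scribed circle (((horizontal distance between post_middle and plate_post below 0.03 m and horizontal distance between spacer_middle and plate_seat below 0.015 m and angle between spacer_middle's own z axis and vertical below 0.03 rad and z of spacer_middle in the frame of plate_seat below 0.005 m and linear speed of spacer_middle below 0.02 m/s) or (horizontal distance between post_tall and plate_post below 0.03 m and horizontal distance between spacer_tall and plate_seat below 0.015 m and angle between spacer_tall's own z axis and vertical below 0.03 rad and z of spacer_tall in the frame of plate_seat below 0.005 m and linear speed of spacer_tall below 0.02 m/s))), for 0.2 s.
At the end, for the whole second after the job is handed in: The spacer as tall as the plate's post stands upright within 15 mm of the circle's centre; the bar rests flat on post and spacer, level within 2 deg, in line with the plate within 8 deg, its centre within 30 mm of the plate's; all at rest, the other spacers not moved over 30 mm (((horizontal distance between post_middle and plate_post below 0.03 m and horizontal distance between spacer_middle and plate_seat below 0.015 m and angle between spacer_middle's own z axis and vertical below 0.03 rad and z of spacer_middle in the frame of plate_seat below 0.005 m and linear speed of spacer_middle below 0.02 m/s and contact force between bar and post_middle above 0.3 N and contact force between bar and spacer_middle above 0.3 N) or (horizontal distance between post_tall and plate_post below 0.03 m and horizontal distance between spacer_tall and plate_seat below 0.015 m and angle between spacer_tall's own z axis and vertical below 0.03 rad and z of spacer_tall in the frame of plate_seat below 0.005 m and linear speed of spacer_tall below 0.02 m/s and contact force between bar and post_tall above 0.3 N and contact force between bar and spacer_tall above 0.3 N)) and (angle between bar's own z axis and vertical below 0.035 rad or angle between bar's own z axis and vertical above 3.1066 rad) and horizontal distance between bar and plate_mid below 0.03 m and angle between the y axis of bar and the y axis of plate, either way round below 0.14 rad and linear speed of bar below 0.02 m/s); the robot touches nothing.
It fails at once if the short spacer is moved more than 30 mm or knocked over though it does not match the post on the plate ((distance of spacer_short from where it was at the start of the episode above 0.03 m or angle between spacer_short's own z axis and vertical above 0.4 rad)).
It fails at once if the middle spacer is moved more than 30 mm or knocked over though it does not match the post on the plate (horizontal distance between post_middle and plate_post above 0.06 m and (distance of spacer_middle from where it was at the start of the episode above 0.03 m or angle between spacer_middle's own z axis and vertical above 0.4 rad)).
It fails at once if the tall spacer is moved more than 30 mm or knocked over though it does not match the post on the plate (horizontal distance between post_tall and plate_post above 0.06 m and (distance of spacer_tall from where it was at the start of the episode above 0.03 m or angle between spacer_tall's own z axis and vertical above 0.4 rad)).
It also fails if it takes over 54 s, if anything falls off the work surface, if the arm or the gripper's body presses on something with over 40 N, if the wrist force passes 120 N, or if a joint passes its speed limit or range.

## Robot

A 6-joint arm with a two-finger parallel gripper is mounted at the origin on the work surface; the furniture and walls round the work are solid. World frame = base frame: x ahead of the robot, y to its left, z up, the work surface at z = 0. Lengths are in mm, angles in rad, forces in N, time in s.
With the tool pointing down it reaches from about 400 to 925 mm from the base axis. Payload 12.5 kg.
Tool frame: the origin (TCP) lies midway between the tips of the shut fingers; the grasp point (between the pads) lies 19 mm behind it; z points along the fingers, y is the line along which they close (so a half turn about z gives the same grasp; the last joint's range is limited). The gripper opens to 95 mm and grips with 3 to 60 N. Pads are 20 mm wide; open, the fingers measure 119 mm over their backs; the gripper's body (75 mm by 180 mm) begins 59 mm behind the grasp point.
Start: joints at [1.109, 0.491, 1.559, -0, 1.092, -0.106], TCP at [217.698, 585.882, 186.861] pointing down, gripper open.
Joint ranges: [-3.1, 3.1], [-0.84, 2.19], [0.05, 2.79], [-1.13, 4.28], [0.06, 2.93], [-2.69, 2.69]. Speed limits (rad/s): [2.22, 2.22, 2.79, 3.14, 3.14, 3.14].

## Interface

Orientations are given as [roll, pitch, yaw] about the fixed x, y, z axes, in that order (R = Rz(yaw) Ry(pitch) Rx(roll)).
In Python, from cell import env gives the robot as it stands.
- The arm moves only by the shell command python3 -m inch 'ROWS'. ROWS is JSON, a list of rows, each a list of 7 numbers: the turn, a rotation vector about the tool's x, y, z in rad, then the shift along the tool's x, y, z in cm, then the closure, from -1 (fully open) to 1 (shut). A call has 1 to 20 rows; each row shifts and turns the commanded pose from where the row before left it, along the tool's axes as they then stand; what a row does not reach is not made up. A row lasts 1/8 s, in which the tool goes at most 62.5 mm and 10.7 degrees, less where a joint would pass 70% of its speed; a pose out of reach is approached as far as the arm can. A call with a gripper value outside its range is refused whole. The fingers move at their own pace and stop on an object; the grip force is fixed at half the most. Time passes only in rows, so rows that do not move let the fingers close. It gives the time, the measured TCP pose, the force, the opening and the grip force at its end, in the units of the state.
- env.state(): the state, without advancing time (a new reading comes with each control period).
- env.read_camera(name): name is "scene" or "side" or "wrist"; returns a dict with "img" (400x640x3 uint8, red, green, blue), "depth" (400x640 float32, mm along the optical axis (not along the pixel's ray), 0 where there is no reading), "fx", "fy", "cx", "cy" (pixels), "D" ([k1, k2, p1, p2, k3] as OpenCV has them; the pictures are not rectified), "position" and "orientation" of the camera in the world. Camera axes: x right, y down, z forward; pixel columns grow to the right and rows downward; lengths in mm; the calibration is good to about 2 mm. A picture is of the moment at which its call begins.
- env.job_done(): hands the job in; it is judged then, once.
Trained networks look in a picture, given as the dict that the camera call returned (one of the last four; its "shot" number tells which), for a name from the list of things; names that differ only in an ending like _2 or _b are one class to them, and where a whole thing is asked for, a point or a joint stands for the part that bears it (a point fixed in the world has none). Each returns a list of dicts, best first, with "score" (0 to 1); they miss things now and then, are a little off and sometimes report something else, mostly with a low value. They report only what shows in the picture. A call takes as long as a camera call. They do not tell look-alikes from the thing itself.
- env.find_in(picture, target): "centre" ([x, y, z] in mm, in the coordinates of the camera as it stood for that picture, good to about 4 mm: the middle of the surface that is visible of it).
- env.trace(picture, target): "mask" (400x640 bool, what is visible of it).
The state is a dict: "t": time; "joints": joint angles; "qvel": joint speeds; "tau": joint torques, N m; "eef_pos": TCP position; "tcp_rot": TCP orientation; "ft_force": force on the tool from outside, world axes, zero at the start; "moment": the same for the moment, N m; "opening": opening from 0.0 (shut) to 1.0 (fully open); "grip_force": force on a finger pad.
Only numpy, scipy, OpenCV 4.12 (cv2) and the standard library are available. Lean on these libraries where they do the work, as an engineer would, in place of code of your own. Each camera call takes 0.05 s, during which the arm holds its last target. There are 200 camera calls.

## Working session

There is one attempt and no reset: what is moved stays moved. The work goes in short steps, Python scripts to look and compute and a shell command to move; the robot and the scene stay as the last step left them, time stands still between calls to the robot, and variables do not carry over. Pictures are saved under pics/ and viewed, at most 10 in all, crops included, and the job is handed in when it is done.

```bash
mkdir -p pics; cat > h.py <<'E'
import numpy as np, cv2
from cell import env
from scipy.spatial.transform import Rotation as R
def pose(c):
    o=np.array(c["orientation"],float)
    Rm=o if o.shape==(3,3) else (R.from_euler('xyz',o).as_matrix() if o.size==3 else R.from_quat(o).as_matrix())
    return Rm,np.array(c["position"],float)
def cloud(c):
    K=np.array([[c["fx"],0,c["cx"]],[0,c["fy"],c["cy"]],[0,0,1]])
    v,u=np.mgrid[:400,:640]
    n=cv2.undistortPoints(np.stack([u.ravel(),v.ravel()],1).astype(np.float64)[:,None],K,np.array(c["D"],float)).reshape(400,640,2)
    d=c["depth"].astype(float)
    P=np.dstack([n[...,0]*d,n[...,1]*d,d]); Rm,t=pose(c)
    W=P@Rm.T+t; W[d==0]=np.nan
    return W
def save(n,img): cv2.imwrite(f"pics/{n}.png",img[...,::-1])
E
python3 - <<'E'
from h import *
print(env.state())
ims=[]
for n in("scene","side"):
    c=env.read_camera(n); ims.append(c["img"]); W=cloud(c)
    print(n,c["position"],c["orientation"])
    np.savez(f"{n}.npz",W=W,img=c["img"])
    for t in("spacer_short","spacer_middle","spacer_tall","post_middle","post_tall","bar","plate"):
        Rm,p=pose(c)
        for r in env.find_in(c,t)[:6]:
            w=Rm@np.array(r["centre"])+p; q=np.array(r["centre"])
            print(t,round(r["score"],2),w.round(),[round(c["fx"]*q[0]/q[2]+c["cx"]),round(c["fy"]*q[1]/q[2]+c["cy"])])
save("both",cv2.resize(np.vstack(ims),(480,600),interpolation=cv2.INTER_AREA)); save("scene",ims[0]); save("side",ims[1])
E
```

```text
{'t': 0.0, 'joints': array([ 1.10944439e+00,  4.91577754e-01,  1.55945460e+00,  2.28114734e-05,
        1.09169649e+00, -1.05591604e-01]), 'qvel': array([-6.10607339e-04, -5.98874160e-04, -1.13267122e-03, -9.50244658e-05,
        4.56902830e-04,  1.84157414e-03]), 'tau': array([-1.38920070e-03, -6.12641287e+01, -2.58198363e+01,  6.91285031e-02,
        4.81819664e-02, -9.46741216e-05]), 'eef_pos': array([217.53394983, 585.62694187, 186.24868883]), 'tcp_rot': array([-3.14046492e+00, -1.39868443e-04,  2.78582172e+00]), 'ft_force': array([-0.36889139,  0.56474882, -0.0985562 ]), 'moment': array([-0.02512036,  0.01925051, -0.00174671]), 'grip_force': 0.0, 'opening': 0.9978852953310019}
scene [-414.42823491 -643.57278223  522.47213439] [-1.9691948   0.01199836 -1.09134   ]
spacer_short 0.68 [ 416. -227.   98.] [333, 213]
spacer_short 0.51 [ 411. -131.   53.] [299, 223]
spacer_middle 0.85 [ 529. -321.  108.] [385, 200]
spacer_middle 0.55 [ 362. -470.   55.] [423, 261]
spacer_tall 0.65 [ 586. -195.  107.] [350, 186]
post_middle 0.91 [637. 111.  97.] [270, 169]
post_tall 0.78 [ 380. -336.  109.] [369, 223]
bar 0.62 [449.  24.  69.] [259, 201]
plate 0.75 [632. -10.  65.] [302, 184]
side [ 461.33992059 -868.9571777   716.48322672] [-2.29381257  0.0078312  -0.06655211]
spacer_short 0.86 [ 436. -234.  102.] [294, 221]
spacer_middle 0.78 [ 378. -477.   72.] [267, 320]
spacer_middle 0.65 [ 544. -324.  115.] [343, 243]
spacer_middle 0.48 [458.  10.  77.] [301, 169]
spacer_middle 0.43 [663.  -7.  62.] [370, 173]
spacer_tall 0.95 [ 601. -205.  122.] [361, 204]
post_middle 0.87 [654. 103.  97.] [362, 144]
post_tall 0.89 [ 404. -353.  110.] [280, 257]
bar 0.84 [455.   9.  76.] [300, 170]
bar 0.67 [665.  -8.  68.] [371, 172]
bar 0.18 [ 541. -325.  116.] [342, 243]
plate 0.58 [661.  -8.  70.] [370, 172]
```

View pics/scene.png

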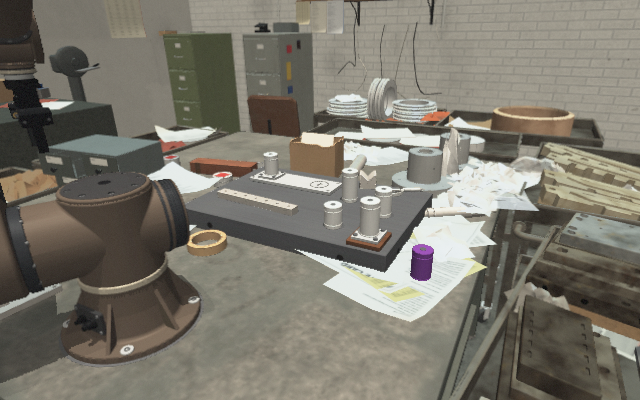

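View pics/side.png

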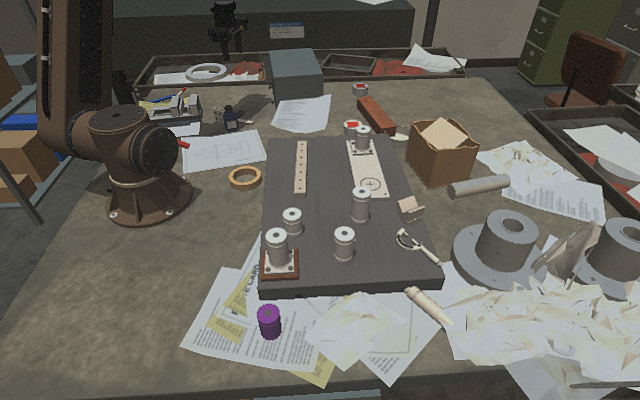

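The scene picture shows the mounted post at (270,163) and three grey spacers at (333,213), (349,184) and (384,200). The spare post is on its wooden pad at (370,218) and the purple look-alike is at (422,262). In the side view the same things are at: post (362,138), spacers (291,220), (361,204), (344,243), spare (278,248), purple (268,321), circle (371,184), bar (300,166). I'll measure the heights next and choose by those.

```bash
python3 - <<'E'
from h import *
crops=[]
for n in("scene","side"):
    f=np.load(n+".npz"); W=f["W"]; print(n)
    sp=W[(abs(W[...,2]-55)<8)&(abs(W[...,0]-530)<60)&(abs(W[...,1]+30)<100)]; print("surf z",np.median(sp[:,2]))
    for nm,x,y in(("A",430,-235),("B",540,-325),("C",597,-205),("post",650,100),("spare",400,-345)):
        m=(np.hypot(W[...,0]-x,W[...,1]-y)<40)&(W[...,2]>85)
        P=W[m]; zt=np.percentile(P[:,2],97); T=P[P[:,2]>zt-4]
        (cx,cy),r=cv2.minEnclosingCircle(T[:,:2].astype(np.float32))
        print(nm,len(P),len(T),"ztop",np.median(T[:,2]).round(1),"c",round(cx,1),round(cy,1),"r",round(r,1))
    for nm,b in(("bar",(400,510,-160,180,68,85)),("plate",(570,760,-160,180,62,73))):
        m=(W[...,0]>b[0])&(W[...,0]<b[1])&(W[...,1]>b[2])&(W[...,1]<b[3])&(W[...,2]>b[4])&(W[...,2]<b[5])
        print(nm,m.sum(),cv2.minAreaRect(W[m][:,:2].astype(np.float32)),np.median(W[m][:,2]))
im=np.load("side.npz")["img"]
save("crop",cv2.resize(im[120:300,230:430],(660,594),interpolation=cv2.INTER_CUBIC))
E
```

```text
scene
surf z 54.49309755200642
A 294 121 ztop 114.3 c 428.8 -219.8 r 23.1
B 310 105 ztop 130.2 c 545.6 -309.4 r 23.7
C 385 78 ztop 146.2 c 603.0 -189.3 r 24.0
post 277 54 ztop 142.1 c 654.2 118.5 r 24.8
spare 694 140 ztop 158.3 c 397.4 -330.8 r 24.1
bar 565 ((456.97088623046875, 40.12745666503906), (270.7918701171875, 37.46363067626953), 86.20452880859375) 74.01929574019738
plate 859 ((652.5501098632812, 29.288490295410156), (301.3345031738281, 95.76509857177734), 89.7669448852539) 66.32811657668452
side
surf z 53.05753635891915
A 337 194 ztop 113.2 c 432.7 -220.3 r 23.6
B 493 238 ztop 129.6 c 548.5 -310.8 r 23.4
C 492 176 ztop 145.1 c 604.2 -188.6 r 23.0
post 308 89 ztop 140.9 c 655.8 117.5 r 23.8
spare 730 278 ztop 157.4 c 399.2 -331.6 r 23.6
bar 575 ((459.0174865722656, 38.368797302246094), (272.9380798339844, 32.15426254272461), 86.6962661743164) 72.8566268242738
plate 1340 ((655.4384155273438, 27.289031982421875), (297.5693359375, 90.32984924316406), 89.50472259521484) 65.11890938285973
```

View pics/crop.png

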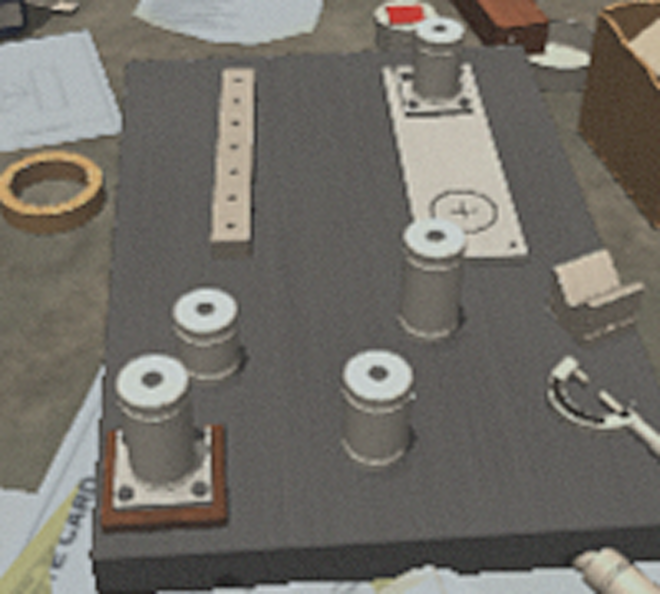

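The post's top is at z≈142, which means the 76 mm post is on the plate. The spacer that matches is B, with its top at ≈130, at side pixel (344,243), crop (377,410). It is grey and clear of its neighbours, and the short, tall, spare and purple ones are ruled out. Moving over it now.

```bash
python3 -m inch '[[0,0,0.1736,0,0,-2,-1],[0,0,0.1736,0,0,-2,-1],[0,0,0.1736,0,0,-2,-1],[0,0,0.1736,0,0,-2,-1],[0,0,0.1736,0,0,-2,-1],[0,0,0.1736,0,0,-2,-1],[0,0,0.1736,0,0,-2,-1],[0,0,0,-3.4,4.3,0,-1],[0,0,0,-3.4,4.3,0,-1],[0,0,0,-3.4,4.3,0,-1],[0,0,0,-3.4,4.3,0,-1],[0,0,0,-3.4,4.3,0,-1],[0,0,0,-3.4,4.3,0,-1],[0,0,0,-3.4,4.3,0,-1],[0,0,0,-5.5,0.1,0,-1],[0,0,0,-5.5,0.1,0,-1],[0,0,0,-5.5,0.1,0,-1],[0,0,0,-5.5,0.1,0,-1],[0,0,0,-5.5,0.1,0,-1],[0,0,0,-5.5,0.1,0,-1]]'
```

```text
t: 3.3
eef_pos: [524.3, 16.1, 327.0]
tcp_rot: [3.141, -0.0, 1.571]
ft_force: [1.3, 0.1, -0.5]
opening: 1.003
grip_force: 0.0
```

```bash
cat > w.py <<'E'
from h import *
import sys
def look(name):
    c=env.read_camera("wrist"); W=cloud(c); np.savez(name+".npz",W=W,img=c["img"]); save(name,c["img"])
    print("cam",c["position"].round() if hasattr(c["position"],'round') else c["position"],"tcp",env.state()["eef_pos"].round(1),"x",np.nanpercentile(W[...,0],[1,99]).round(),"y",np.nanpercentile(W[...,1],[1,99]).round())
    return c,W
def circ(W,x,y,z,rad=38,dz=5):
    m=(np.hypot(W[...,0]-x,W[...,1]-y)<rad)&(abs(W[...,2]-z)<dz)
    if m.sum()<30: return None
    T=W[m]; (cx,cy),r=cv2.minEnclosingCircle(T[:,:2].astype(np.float32))
    return m.sum(),round(cx,1),round(cy,1),round(r,1),np.median(T[:,2]).round(1)
def rect(W,b):
    m=(W[...,0]>b[0])&(W[...,0]<b[1])&(W[...,1]>b[2])&(W[...,1]<b[3])&(W[...,2]>b[4])&(W[...,2]<b[5])
    return m.sum(),np.round(np.hstack(cv2.minAreaRect(W[m][:,:2].astype(np.float32))),1),np.median(W[m][:,2]).round(1)
E
python3 - <<'E'
from w import *
c,W=look("w1")
print("bar",rect(W,(400,510,-160,200,68,90)));print("plate",rect(W,(570,760,-160,200,62,73)))
print("post",circ(W,655,118,143))
E
python3 -m inch '[[0,0,0,-5.5,0.1,0,-1],[0,0,0,-5.5,0.1,0,-1],[0,0,0,-5.5,0.1,0,-1],[0,0,0,-5.5,0.1,-1,-1],[0,0,0,-5.5,0.1,-1,-1],[0,0,0,0,0,0,-1],[0,0,0,0,0,0,-1]]'
python3 - <<'E'
from w import *
c,W=look("w2")
print("B",circ(W,547,-310,131),"C",circ(W,603,-189,147),"A",circ(W,431,-220,115))
E
```

```text
cam [524.  86. 525.] tcp [524.5  11.1 326.9] x [  21. 1018.] y [-228.  255.]
bar (np.int64(4259), array([458.8,  42.1, 269.1,  32.6,  86.8]), np.float64(75.1))
plate (np.int64(9271), array([655.5,  32.2, 300. ,  91. ,  89.6]), np.float64(67.1))
post (np.int64(1266), 656.1, 121.6, 23.3, np.float64(143.0))
t: 4.22
eef_pos: [529.4, -256.9, 346.5]
tcp_rot: [-3.141, -0.001, 1.57]
ft_force: [-1.0, 0.7, -0.1]
opening: 0.998
grip_force: 0.0
cam [ 529. -188.  545.] tcp [ 529.5 -256.3  346.7] x [ -30. 1053.] y [-551.  -15.]
B (np.int64(851), 548.5, -307.8, 23.1, np.float64(131.1)) C (np.int64(1090), 605.2, -185.7, 23.0, np.float64(147.2)) A (np.int64(903), 431.7, -217.3, 23.2, np.float64(115.1))
```

View pics/w1.png

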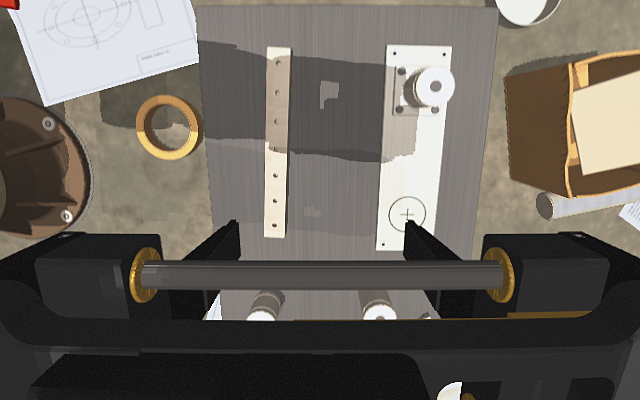

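View pics/w2.png

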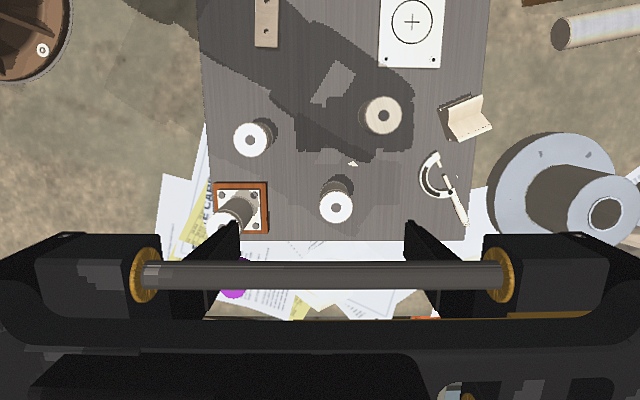

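The wrist pictures agree with the other cameras: w2 has B at (336,207), the tall one at (383,115), the short one at (252,140) and the circle at (412,22). I'll grasp B at about (548,-309).

```bash
python3 -m inch '[[0,0,0,-2.6,0.95,-0,-1],[0,0,0,-2.6,0.95,0,-1],[0,0,0,0,0,5,-1],[0,0,0,0,0,5,-1],[0,0,0,0,0,5,-1],[0,0,0,0,0,4,-1],[0,0,0,0,0,3,-1],[0,0,0,0,0,2,-1],[0,0,0,0,0,1.3,-1],[0,0,0,0,0,0,-1],[0,0,0,0,0,0,1],[0,0,0,0,0,0,1],[0,0,0,0,0,0,1],[0,0,0,0,0,0,1],[0,0,0,0,0,0,1],[0,0,0,0,0,0,1]]'
```

```text
t: 6.28
eef_pos: [548.6, -309.2, 93.8]
tcp_rot: [3.141, -0.0, 1.571]
ft_force: [0.4, 0.5, 0.7]
opening: 0.477
grip_force: 30.0
```

```bash
python3 -m inch '[[0,0,0,0,0,-2,1],[0,0,0,0,0,-4,1],[0,0,0,0,0,-4,1],[0,0,0,0,0,-3,1],[0,0,0,0,0,0,1],[0,0,0,4.15,1.77,0,1],[0,0,0,4.15,1.77,0,1],[0,0,0,4.15,1.77,0,1],[0,0,0,4.15,1.77,0,1],[0,0,0,4.15,1.77,0,1],[0,0,0,4.15,1.77,0,1],[0,0,0,0,0,4,1],[0,0,0,0,0,4,1],[0,0,0,0,0,0,1],[0,0,0,0,0,0,1]]'
python3 - <<'E'
from w import *
c=env.read_camera("side"); W=cloud(c)
print("side held",circ(W,655,-60,181,45,5),"C",circ(W,604,-188,146),"post",circ(W,655,118,141))
save("s2",cv2.resize(c["img"][110:260,270:450],(720,600),interpolation=cv2.INTER_CUBIC))
c,W=look("w3")
print("plate",rect(W,(570,760,-160,200,62,73)),"post",circ(W,656,120,143),"bar",rect(W,(400,510,-160,200,68,90)))
E
```

```text
t: 8.15
eef_pos: [655.1, -60.4, 144.3]
tcp_rot: [3.141, -0.0, 1.57]
ft_force: [-0.3, 0.5, -3.6]
opening: 0.474
grip_force: 30.0
side held (np.int64(165), 654.4, -65.9, 30.2, np.float64(179.5)) C (np.int64(189), 603.5, -188.2, 24.2, np.float64(145.2)) post None
cam [655.   9. 343.] tcp [655.4 -60.5 145.3] x [360. 976.] y [-188.  102.]
plate (np.int64(19833), array([655.3,   4.2, 191.8,  90.6,  89.5]), np.float64(67.2)) post None bar (np.int64(9392), array([457.3,   4.7, 195.9,  34.4,  86.8]), np.float64(75.1))
```

View pics/w3.png

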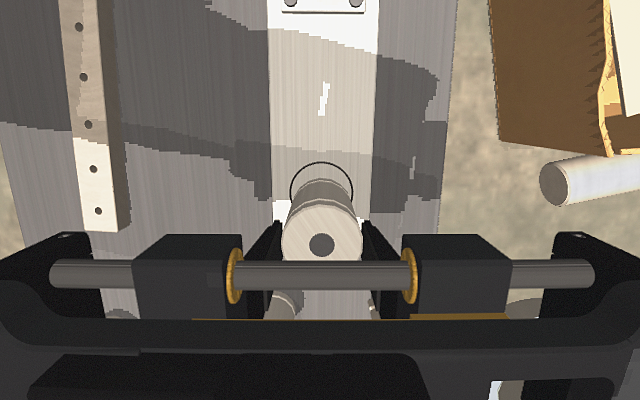

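The held spacer's top is at (322,244), and the far arc of the circle peaks at (321,162). I'll compare the two numerically in this same view.

```bash
python3 - <<'E'
from w import *
f=np.load("w3.npz");W=f["W"];g=f["img"].mean(2)
for u in range(300,346,5):
    v=150+int(np.argmin(g[150:182,u])); p=W[v,u]; print(v,p.round(1),"yc",(p[1]-np.sqrt(max(0,28**2-(p[0]-655)**2))).round(1))
print("held",circ(W,655,-60,181,40,6),"plate ymin",np.nanmin(W[...,1][abs(W[...,2]-67)<2]))
E
```

```text
170 [636.1 -37.5  66.4] yc -58.2
166 [640.7 -33.6  68.5] yc -57.7
164 [645.  -32.   67.2] yc -58.2
163 [649.5 -31.1  67.3] yc -58.6
162 [653.9 -30.4  66.4] yc -58.4
162 [658.3 -30.3  67.1] yc -58.1
164 [662.7 -32.   67.4] yc -58.9
166 [667.1 -33.8  67.3] yc -59.0
168 [671.6 -35.6  67.3] yc -58.2
173 [676.1 -40.2  66.7] yc -58.6
held (np.int64(4403), 655.0, -51.0, 29.5, np.float64(182.3)) plate ymin -299.0081221258937
```

```bash
python3 -m inch '[[0,0,0,0,0,2,1],[0,0,0,0,0,1,1],[0,0,0,0,0,0.5,1],[0,0,0,0,0,0.2,1],[0,0,0,0,0,0.1,1],[0,0,0,0,0,0,1],[0,0,0,0,0,0,1]]'
```

```text
t: 9.12
eef_pos: [654.9, -60.2, 106.1]
tcp_rot: [3.141, -0.0, 1.571]
ft_force: [0.5, -0.6, -2.5]
opening: 0.468
grip_force: 30.0
```

```bash
python3 -m inch '[[0,0,0,0,0,0.06,1],[0,0,0,0,0,0,1],[0,0,0,0,0,0,1]]'
```

```text
t: 9.5
eef_pos: [654.9, -60.1, 105.8]
tcp_rot: [3.141, -0.0, 1.571]
ft_force: [-1.6, 1.2, 5.8]
opening: 0.476
grip_force: 30.0
```

```bash
python3 -m inch '[[0,0,0,0,0,0,-1],[0,0,0,0,0,0,-1],[0,0,0,0,0,0,-1],[0,0,0,0,0,0,-1],[0,0,0,0,0,-3,-1],[0,0,0,0,0,-5,-1],[0,0,0,0,0,-5,-1],[0,0,0,0,-4.9,-2,-1],[0,0,0.02,0,-4.9,0,-1],[0,0,0.036,0,-4.9,0,-1],[0,0,0,0,-4.9,0,-1],[0,0,0,0,0,0,-1],[0,0,0,0,0,0,-1]]'
python3 - <<'E'
from w import *
c,W=look("w4")
print("bar",rect(W,(400,510,-160,220,68,90)));print("plate",rect(W,(570,760,-160,200,62,73)))
print("spacer",circ(W,655,-60,143),"post",circ(W,656,120,143))
c=env.read_camera("side"); W=cloud(c)
print("side spacer",circ(W,655,-60,141),"post",circ(W,655,118,141),"bar",rect(W,(400,510,-160,180,68,85)))
E
```

```text
t: 11.12
eef_pos: [459.5, -56.6, 255.6]
tcp_rot: [3.14, 0.0, 1.514]
ft_force: [-0.2, -0.4, 0.7]
opening: 1.0
grip_force: 0.0
cam [463.  13. 454.] tcp [459.7 -56.6 255.4] x [ 31. 907.] y [-262.  165.]
bar (np.int64(5448), array([457.8,  22.9, 228.5,  32.3,  86.7]), np.float64(75.1))
plate (np.int64(11517), array([654.8,   7.4, 251.3,  91.4,  89.4]), np.float64(67.1))
spacer (np.int64(1531), 654.0, -58.2, 23.1, np.float64(143.1)) post (np.int64(306), 655.2, 106.5, 17.3, np.float64(142.7))
side spacer (np.int64(150), 654.2, -60.7, 23.9, np.float64(140.9)) post (np.int64(103), 654.6, 119.6, 24.2, np.float64(140.9)) bar (np.int64(573), array([459.1,  39.8, 275.5,  32. ,  86.6]), np.float64(72.9))
```

The spacer stands on the circle, with its top level with the post. Next is the bar, at about (458.8,41).

```bash
python3 -m inch '[[0,0,0,4.87,-0.31,0,-1],[0,0,0,4.87,-0.31,0,-1],[0,0,0,0,0,5,-1],[0,0,0,0,0,5,-1],[0,0,0,0,0,4,-1],[0,0,0,0,0,3,-1],[0,0,0,0,0,2,-1],[0,0,0,0,0,0.6,-1],[0,0,0,0,0,0,-1],[0,0,0,0,0,0,-1],[0,0,0,0,0,0,1],[0,0,0,0,0,0,1],[0,0,0,0,0,0,1],[0,0,0,0,0,0,1],[0,0,0,0,0,0,1],[0,0,0,0,0,0,1]]'
```

```text
t: 13.22
eef_pos: [458.1, 41.1, 59.2]
tcp_rot: [-3.142, -0.0, 1.515]
ft_force: [0.5, -0.2, -0.1]
opening: 0.422
grip_force: 0.0
```

```bash
python3 -m inch '[[0,0,0,0,0,0,1],[0,0,0,0,0,0,1],[0,0,0,0,0,0,1]]'
```

```text
t: 13.6
eef_pos: [458.1, 41.1, 59.2]
tcp_rot: [3.142, -0.0, 1.515]
ft_force: [0.8, -0.2, 0.1]
opening: 0.11
grip_force: 0.0
```

The opening is far below the bar's 32 mm, so something is wrong. Looking.

```bash
python3 - <<'E'
from w import *
print(env.state())
c,W=look("w5")
print("bar",rect(W,(400,510,-160,220,68,90)))
c=env.read_camera("side"); W=cloud(c); print("side bar",rect(W,(380,540,-160,190,68,80)))
a=cv2.resize(c["img"][110:230,240:400],(480,360),interpolation=cv2.INTER_CUBIC)
b=cv2.resize(np.load("w5.npz")["img"],(384,240))
o=np.zeros((600,480,3),np.uint8);o[:360]=a;o[360:,:384]=b;save("c5",o)
E
```

```text
{'t': 13.6, 'joints': array([-5.42286318e-02,  4.58375401e-01,  2.08574948e+00,  1.22194075e-04,
        5.97459080e-01,  1.87793609e-03]), 'qvel': array([-5.08240291e-04, -6.49768862e-04, -9.29981990e-05, -7.53392945e-04,
       -3.17500086e-04, -4.06261615e-04]), 'tau': array([-2.03354152e-04, -4.78696346e+01, -1.46429193e+01,  4.66032769e-02,
        3.59840132e-02,  6.95864469e-05]), 'eef_pos': array([458.13549878,  41.14920233,  59.21469877]), 'tcp_rot': array([ 3.14158410e+00, -6.87565554e-05,  1.51458873e+00]), 'ft_force': array([ 0.80433342, -0.19238706,  0.07966227]), 'moment': array([-0.14030656,  0.03702301,  0.03882533]), 'grip_force': 0.0, 'opening': 0.10992137702563265}
cam [462. 111. 257.] tcp [458.1  41.2  59.2] x [195. 650.] y [-50. 193.]
bar (np.int64(13788), array([461.1,  74.9, 191.6,  32.5,  86.8]), np.float64(75.2))
side bar (np.int64(438), array([459.2,  39.3, 272.6,  32.1,  86.6]), np.float64(72.9))
```

View pics/c5.png

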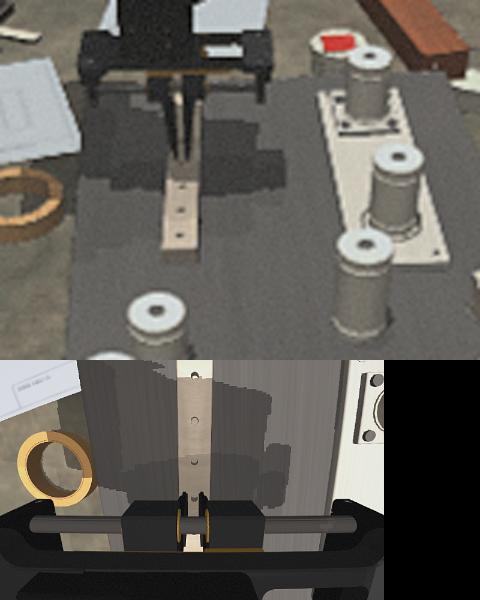

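The side crop shows the fingers nearly shut at about (180,155), apparently over the bar's top face and not astride it. Checking the fingertip height by depth.

```bash
python3 - <<'E'
from w import *
c=env.read_camera("side"); W=cloud(c); print(env.state()["opening"],env.state()["grip_force"])
np.set_printoptions(suppress=True,linewidth=200)
for v in range(148,174,2): print(v,[tuple(W[v,u].round().astype(int)) if np.isfinite(W[v,u,0]) else None for u in (294,297,300,303,306)],c["img"][v,300])
f=np.load("w5.npz");W=f["W"]
print("wrist fingers")
for v in range(200,262,6): print(v,[tuple(W[v,u].round().astype(int)) if np.isfinite(W[v,u,0]) else None for u in (296,304,312,322,332,342,350)])
E
```

```text
0.017089966116389434 0.0
148 [(np.int64(438), np.int64(166), np.int64(52)), (np.int64(450), np.int64(28), np.int64(140)), (np.int64(458), np.int64(134), np.int64(71)), (np.int64(467), np.int64(28), np.int64(139)), (np.int64(478), np.int64(133), np.int64(71))] [81 77 71]
150 [(np.int64(438), np.int64(153), np.int64(52)), (np.int64(450), np.int64(30), np.int64(132)), (np.int64(458), np.int64(118), np.int64(74)), (np.int64(467), np.int64(27), np.int64(133)), (np.int64(477), np.int64(117), np.int64(74))] [91 87 74]
152 [(np.int64(438), np.int64(142), np.int64(52)), (np.int64(449), np.int64(26), np.int64(127)), (np.int64(458), np.int64(107), np.int64(74)), (np.int64(467), np.int64(28), np.int64(125)), (np.int64(477), np.int64(105), np.int64(74))] [75 70 64]
154 [(np.int64(438), np.int64(128), np.int64(53)), (np.int64(449), np.int64(32), np.int64(117)), (np.int64(457), np.int64(99), np.int64(72)), (np.int64(466), np.int64(27), np.int64(119)), (np.int64(476), np.int64(95), np.int64(73))] [92 89 81]
156 [(np.int64(438), np.int64(115), np.int64(55)), (np.int64(448), np.int64(32), np.int64(110
[... 4951 characters left out ...]
7)), (np.int64(467), np.int64(77), np.int64(181))]
254 [(np.int64(453), np.int64(76), np.int64(181)), (np.int64(451), np.int64(54), np.int64(133)), (np.int64(452), np.int64(37), np.int64(97)), (np.int64(457), np.int64(27), np.int64(76)), (np.int64(463), np.int64(43), np.int64(111)), (np.int64(465), np.int64(72), np.int64(174)), (np.int64(467), np.int64(77), np.int64(184))]
260 [(np.int64(453), np.int64(75), np.int64(183)), (np.int64(451), np.int64(54), np.int64(139)), (np.int64(452), np.int64(33), np.int64(97)), (np.int64(457), np.int64(23), np.int64(76)), (np.int64(463), np.int64(41), np.int64(113)), (np.int64(465), np.int64(70), np.int64(174)), (np.int64(467), np.int64(77), np.int64(188))]
```

```bash
python3 -m inch '[[0,0,0,0,0,-5,1],[0,0,0,0,0,-5,1],[0,0,0,0,0,0,1],[0,0,0,0,0,0,1]]'
python3 - <<'E'
from w import *
s=env.state(); print(s["eef_pos"],s["opening"])
c=env.read_camera("side"); W=cloud(c)
def tips(W,nm):
    p=s["eef_pos"]; m=(abs(W[...,0]-p[0])<75)&(abs(W[...,1]-p[1])<22)&(W[...,2]>p[2]-25)&(W[...,2]<p[2]+110)
    P=W[m]; print(nm,m.sum())
    for a in range(-25,110,9):
        q=P[(P[:,2]-p[2]>=a)&(P[:,2]-p[2]<a+9)]
        if len(q): print(a,len(q),"x",np.unique((q[:,0]-p[0]).round(-0)//4*4), "y",(q[:,1]-p[1]).min().round(),(q[:,1]-p[1]).max().round())
tips(W,"side")
a=cv2.resize(c["img"][60:180,240:360],(600,600),interpolation=cv2.INTER_CUBIC); save("c6",a)
E
```

```text
t: 14.25
eef_pos: [457.8, 41.2, 158.8]
tcp_rot: [-3.141, -0.0, 1.515]
ft_force: [-0.5, 0.4, -0.7]
opening: 0.008
grip_force: 0.0
[457.75891913  41.17436293 158.76717943] 0.007513236868971239
side 163
20 6 x [-8. -4.  0.] y -12.0 -9.0
29 11 x [-8. -4.  0.  4.] y -12.0 -7.0
38 16 x [-8. -4.  0.  4.] y -14.0 -7.0
47 19 x [-12.  -8.  -4.   0.   4.] y -14.0 -6.0
56 20 x [-12.  -8.  -4.   0.   4.] y -16.0 -4.0
65 22 x [-12.  -8.  -4.   0.   4.   8.] y -14.0 -5.0
74 28 x [-12.  -8.  -4.   0.   4.   8.] y -14.0 2.0
83 28 x [-16. -12.  -8.  -4.   0.   4.   8.] y -15.0 -2.0
92 11 x [-16. -12.  -8.  -4.   0.   4.   8.] y -14.0 7.0
101 2 x [-76.] y 10.0 10.0
```

View pics/c6.png

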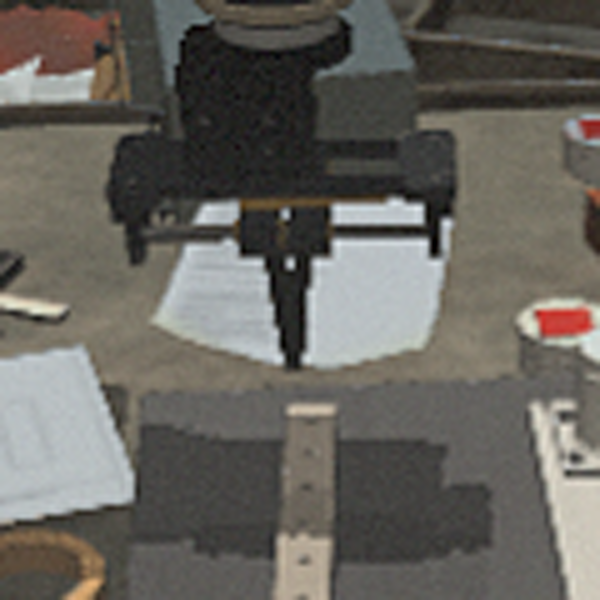

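The picture shows the shut fingertips at (292,365), well above the bar. By depth they end about 22 mm behind the stated TCP, so the fingers only passed over the bar, which hasn't moved. I'll go about 21 mm lower this time and watch the force.

```bash
python3 -m inch '[[0,0,0,0,0,0,-1],[0,0,0,0,0,0,-1],[0,0,0,0,0,0,-1],[0,0,0,0,0,0,-1],[0,0,0,0,0.05,4,-1],[0,0,0,0,0,3,-1],[0,0,0,0,0,3,-1],[0,0,0,0,0,1.2,-1],[0,0,0,0,0,0.4,-1],[0,0,0,0,0,0.3,-1],[0,0,0,0,0,0.1,-1],[0,0,0,0,0,0,1],[0,0,0,0,0,0,1],[0,0,0,0,0,0,1],[0,0,0,0,0,0,1],[0,0,0,0,0,0,1],[0,0,0,0,0,0,1],[0,0,0,0,0,0,1],[0,0,0,0,0,0,1]]'
```

```text
t: 16.68
eef_pos: [458.8, 41.1, 39.2]
tcp_rot: [3.141, -0.0, 1.515]
ft_force: [1.8, -0.6, -0.3]
opening: 0.332
grip_force: 30.0
```

The bar is gripped at 31.5 mm. Lifting it, squaring it up and carrying it over the plate.

```bash
python3 -m inch '[[0,0,0,0,0,-1,1],[0,0,0,0,0,-3,1],[0,0,0,0,0,-4,1],[0,0,0,0,0,-4,1],[0,0,-0.025,0,0,0,1],[0,0,-0.025,0,0,0,1],[0,0,0,0,0,0,1],[0,0,0,-0.18,3.93,0,1],[0,0,0,-0.18,3.93,0,1],[0,0,0,-0.18,3.93,0,1],[0,0,0,-0.18,3.93,0,1],[0,0,0,-0.18,3.93,0,1],[0,0,0,0,0,0,1],[0,0,0,0,0,1.5,1],[0,0,0,0,0,0,1],[0,0,0,0,0,0,1]]'
python3 - <<'E'
from w import *
print(env.state()["opening"],env.state()["grip_force"])
for n in("wrist","side"):
    c=env.read_camera(n); W=cloud(c)
    m=(abs(W[...,0]-655)<22)&(abs(W[...,1]-30)<180)&(W[...,2]>166)&(W[...,2]<200)
    P=W[m]; lab=np.polyfit(P[:,1],P[:,2],1) if len(P)>50 else None
    print(n,rect(W,(620,690,-160,200,170,192)),"slope",lab)
E
```

```text
t: 18.68
eef_pos: [654.6, 31.0, 144.1]
tcp_rot: [-3.141, -0.0, 1.565]
ft_force: [0.8, 1.0, -6.8]
opening: 0.337
grip_force: 30.0
0.3369764444173063 29.997901618480682
wrist (np.int64(17987), array([654.5,  68.7, 170.6,  46.1,  89.5]), np.float64(179.9)) slope [-7.28318444e-03  1.80557257e+02]
side (np.int64(546), array([654.3,  20.7,  46.2, 255.6,   2.2]), np.float64(178.2)) slope [1.36882311e-02 1.78274179e+02]
```

```bash
python3 -m inch '[[0,0,0,0,0,0.8,1],[0,0,0,0,0,0.5,1],[0,0,0,0,0,0.2,1],[0,0,0,0,0,0.1,1],[0,0,0,0,0,0.05,1],[0,0,0,0,0,0,1],[0,0,0,0,0,0,1]]'
```

```text
t: 19.65
eef_pos: [655.1, 30.9, 127.8]
tcp_rot: [3.141, -0.0, 1.565]
ft_force: [-0.6, 0.1, -6.7]
opening: 0.335
grip_force: 30.0
```

```bash
python3 -m inch '[[0,0,0,0,0,0.04,1],[0,0,0,0,0,0.04,1],[0,0,0,0,0,0,1],[0,0,0,0,0,0,1]]'
```

```text
t: 20.15
eef_pos: [655.1, 30.9, 127.3]
tcp_rot: [3.141, -0.0, 1.565]
ft_force: [-1.3, -0.3, -1.0]
opening: 0.334
grip_force: 30.0
```

Contact: the plate now carries most of the weight. Releasing and backing off.

```bash
python3 -m inch '[[0,0,0,0,0,0.02,1],[0,0,0,0,0,0,1],[0,0,0,0,0,0,-1],[0,0,0,0,0,0,-1],[0,0,0,0,0,0,-1],[0,0,0,0,0,0,-1],[0,0,0,0,0,-1,-1],[0,0,0,0,0,-3,-1],[0,0,0,0,0,-5,-1],[0,0,0,0,0,-6,-1],[0,0,0,0,-4,-4,-1],[0,0,0,0,-6,0,-1],[0,0,0,0,-6,0,-1],[0,0,0,0,0,0,-1],[0,0,0,0,0,0,-1]]'
python3 - <<'E'
from w import *
ims=[]
for n in("wrist","side"):
    c=env.read_camera(n); W=cloud(c); ims.append(c["img"])
    r=rect(W,(600,710,-160,220,155,172)); m=(abs(W[...,0]-655)<14)&(abs(W[...,1]-30)<130)&(abs(W[...,2]-163)<8)
    print(n,"bar",r,"slope",np.polyfit(W[m][:,1],W[m][:,2],1),"C",circ(W,604,-188,146),"A",circ(W,431,-219,114),"plate",rect(W,(570,760,-160,200,62,73)))
save("end",cv2.resize(ims[1][110:290,240:440],(660,594),interpolation=cv2.INTER_CUBIC))
E
```

```text
t: 22.02
eef_pos: [495.8, 31.8, 317.7]
tcp_rot: [3.139, 0.0, 1.565]
ft_force: [0.9, -0.0, -0.1]
opening: 0.999
grip_force: 0.0
wrist bar (np.int64(5944), array([654.7,  48.1, 238.3,  34. ,  89.6]), np.float64(163.0)) slope [-2.93806960e-05  1.63054297e+02] C (np.int64(59), 604.1, -167.9, 15.2, np.float64(144.1)) A None plate (np.int64(5377), array([638.5,  32.3, 299.3,  59.7,  89.1]), np.float64(67.1))
side bar (np.int64(607), array([654.5,  30.4, 273.1,  32.4,  89.6]), np.float64(160.9)) slope [-1.95143568e-03  1.61120841e+02] C (np.int64(190), 604.7, -188.2, 23.5, np.float64(145.3)) A (np.int64(208), 432.2, -220.8, 23.0, np.float64(113.1)) plate (np.int64(780), array([655.6,  29.7, 303.5,  90.2,  89.3]), np.float64(65.1))
```

View pics/end.png

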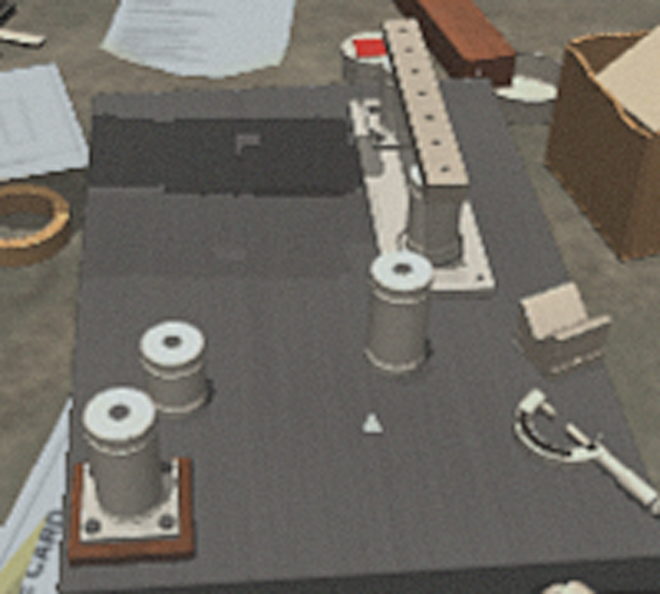

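The bar lies level and centred from the post to the spacer at (435,215). The short spacer (172,345) and tall spacer (401,270) haven't moved.

```bash
python3 -c "
from cell import env
print(env.job_done())"
```

```text
the job is handed in; nothing more can be done
None
```

I handed the job in at about 22 s: the 76 mm spacer stands on the scribed circle and the bar lies level and centred across post and spacer, with the other two spacers unmoved; these are my own camera measurements, as the hand-in gave no verdict.

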